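Line up the microscope objectives by height

ROBOT

A 6-joint arm with a two-finger parallel gripper is mounted at the origin on the work surface. World frame = base frame: x ahead of the robot, y to its left, z up, the work surface at z = 0. Lengths are in m, angles in rad, forces in N, time in s.
With the tool pointing down it reaches from about 0.3 to 0.875 m from the base axis. Payload 6.4 kg.
Tool frame: the origin (TCP) lies on the centre line of the jaws, within the pads' length; the fingertips stand 11 mm ahead of it and the grasp point (between the pads) lies 8 mm behind it; x points along the fingers, y is the direction in which the jaws open and shut, and the axes are right-handed (so a half turn about x gives the same grasp; the last joint's range is limited). The gripper opens to 85 mm and grips with 20 to 120 N. Pads are 22 mm wide; open, the fingers measure 114 mm over their backs; the gripper's body (76 mm by 85 mm) begins 54 mm behind the grasp point. The pads swing forward as they close: fully open they stand 13 mm farther back than shut.
Start: joints at [1.028, 0.181, 1.607, -0, 1.354, -0.206], TCP at [0.19, 0.543, 0.242] pointing down, gripper open.
Joint ranges: [-2.99, 2.99], [-0.89, 2.07], [0.3, 2.58], [-1.14, 4.28], [0, 2.63], [-3.12, 3.12]. Speed limits (rad/s): [2.57, 2.57, 3.01, 3.14, 3.14, 3.14].

INTERFACE

Orientations are given as a unit quaternion [w, x, y, z].
In Python, from bench import ctrl, camera, hand_in gives the robot as it stands. The module is installed in compiled form; this text tells all that it offers.
- The arm moves only by the tool drive_tool, never from a script. Its argument "increments" is a list of rows, each a list of 7 numbers: the shift along the tool's x, y, z in m, then the turn, a rotation vector about the tool's x, y, z in degrees, then the gripper's target within -1 to 1 (fully open at 1, half-way at 0, shut at -1). In form: [[dx, dy, dz, rx, ry, rz, claw], ...]. A call has 1 to 10 rows; each row shifts and turns the commanded pose from where the row before left it, along the tool's axes as they then stand; what a row does not reach is not made up. A row lasts 1/8 s, in which the tool goes at most 62.5 mm and 10.7 degrees, less where a joint would pass 70% of its speed; a pose out of reach is approached as far as the arm can. A call is refused whole if a number of a shift passes 0.0625 or a number of a turn 10.7, either way. A call with a gripper value outside its range is refused whole. The fingers move at their own pace and stop on an object; the grip force is fixed at half the most. Time passes only in rows, so rows that do not move let the fingers close. It gives the time, the measured TCP pose, the force and the opening at its end, in the units of the state.
- ctrl.get_obs(): the state, without advancing time (a new reading comes with each control period).
- camera(name): name is "scene" or "top" or "wrist"; returns a dict with "img" (400x640x3 uint8, red, green, blue), "depth" (400x640 float32, m along the optical axis (not along the pixel's ray), 0 where there is no reading), "fx", "fy", "cx", "cy" (pixels), "world_from_camera" (4x4, takes a point from camera to world coordinates); the wrist camera has in their place "hand_eye" (4x4, takes a point from camera to tool coordinates, whose origin is the TCP and whose axes are the tool frame's). Camera axes: x right, y down, z forward; pixel columns grow to the right and rows downward; lengths in m; the calibration is good to about 2 mm. A picture is of the moment at which its call begins: read the wrist's pose just before it.
- hand_in(): hands the job in, once; it reports no verdict.
The state is a dict: "time_s": time; "q": joint angles; "dq": joint speeds; "joint_efforts": joint torques, N m; "eef_pos": TCP position; "eef_rot": TCP orientation; "wrist_force": force on the tool from outside, world axes, zero at the start; "torque": the same for the moment, N m; "opening": opening from 0.0 (shut) to 1.0 (fully open).
Only numpy, scipy, OpenCV 4.12 (cv2) and the standard library are available. Lean on these libraries where they do the work, as an engineer would, in place of code of your own. Each camera call takes 0.05 s, during which the arm holds its last target.

TASK

Line up the four microscope objectives by height on the storage strip, standing upright, one centred on each white pad: the shortest next to the blue block, then taller and taller towards the black block. They are delicate optics, so do not drop them or knock them over.

Things in the scene. Friction and masses are not known exactly. Their poses are not given: they have to be found in the camera images.
- objective_red: Loose microscope objective standing lens up on the table, 36 mm tall, the shortest of the four: steel barrel 30 mm in diameter up to 26 mm, then a nose 16 mm in diameter and 10 mm high. Black foot; red band near the barrel's top and red ring on the shoulder around the nose. About 70 g. Origin: centre of its underside; z up its axis. Round: grip the barrel from any side, yaw means nothing.
- objective_yellow: Loose microscope objective standing lens up on the table, 46 mm tall, the second shortest: steel barrel 30 mm in diameter up to 36 mm, then a nose 16 mm in diameter and 10 mm high. Black foot; yellow band near the barrel's top and yellow ring on the shoulder around the nose. About 90 g. Origin: centre of its underside; z up its axis. Round: grip the barrel from any side, yaw means nothing.
- objective_green: Loose microscope objective standing lens up on the table, 58 mm tall, the second tallest: steel barrel 30 mm in diameter up to 48 mm, then a nose 16 mm in diameter and 10 mm high. Black foot; green band near the barrel's top and green ring on the shoulder around the nose. About 120 g. Origin: centre of its underside; z up its axis. Round: grip the barrel from any side, yaw means nothing.
- objective_blue: Loose microscope objective standing lens up on the table, 70 mm tall, the tallest: steel barrel 30 mm in diameter up to 60 mm, then a nose 16 mm in diameter and 10 mm high. Black foot; blue band near the barrel's top and blue ring on the shoulder around the nose. About 150 g. Origin: centre of its underside; z up its axis. Round: grip the barrel from any side, yaw means nothing.
- pad_a: Fixed white disc, 44 mm in diameter, 3 mm thick, black centre dot, at one end of the row. Pads a, b, c, d stand in that order in a straight row, 58 mm apart, on a grey strip (300 x 60 mm, 14 mm high, fixed). Origin: centre of its underside, 14 mm above the table; an objective stands on its top, 3 mm above the origin. Its y axis runs along the row (from pad_d towards pad_a), x across it.
- pad_b: Fixed white disc, 44 mm in diameter, 3 mm thick, black centre dot, beside pad_a. Pads a, b, c, d stand in that order in a straight row, 58 mm apart, on a grey strip (300 x 60 mm, 14 mm high, fixed). Origin: centre of its underside, 14 mm above the table; an objective stands on its top, 3 mm above the origin. Its y axis runs along the row (from pad_d towards pad_a), x across it.
- pad_c: Fixed white disc, 44 mm in diameter, 3 mm thick, black centre dot, beside pad_d. Pads a, b, c, d stand in that order in a straight row, 58 mm apart, on a grey strip (300 x 60 mm, 14 mm high, fixed). Origin: centre of its underside, 14 mm above the table; an objective stands on its top, 3 mm above the origin. Its y axis runs along the row (from pad_d towards pad_a), x across it.
- pad_d: Fixed white disc, 44 mm in diameter, 3 mm thick, black centre dot, at the other end of the row. Pads a, b, c, d stand in that order in a straight row, 58 mm apart, on a grey strip (300 x 60 mm, 14 mm high, fixed). Origin: centre of its underside, 14 mm above the table; an objective stands on its top, 3 mm above the origin. Its y axis runs along the row (from pad_d towards pad_a), x across it.
- blue_block: Fixed blue block, 50 mm across the strip, 20 mm along it, 14 mm high, on one end of the grey strip, 48 mm beyond the nearest pad's centre (pad_a at some starts, pad_d at others); an equal black block marks the other end. The shortest objective goes on the pad next to the blue block. Origin: centre of its underside, 14 mm above the table.

How it is judged:
By the outcome, as a careful person would: the job done as asked, in the order asked, and still so for the second after the job is handed in, with the robot touching nothing.
It also fails if it takes over 112 s, if anything falls off the work surface, if the arm or the gripper's body presses on something with over 40 N, if the wrist force passes 120 N, or if a joint passes its speed limit or range.

## Working session

There is one attempt and no reset: what is moved stays moved. The work goes in short steps, Python scripts to look and compute and a tool call to move; the robot and the scene stay as the last step left them, time stands still between calls to the robot, and variables do not carry over. Pictures are saved under pics/ and viewed, and the job is handed in when it is done.

Besides the shell and the picture viewer there is one more tool, called after ">>>" as a command line: name --pt "numbers of a row" for each row, then --argument value for the rest. drive_tool: Moves the arm, as the interface text tells. Its arguments: {"type":"object","properties":{"increments":{"type":"array","items":{"type":"array","items":{"type":"number"}}}},"required":["increments"]}

```bash
mkdir -p pics; python3 - <<'E'
from bench import ctrl,camera
import cv2,numpy as np
o=ctrl.get_obs();print({k:np.round(v,4) for k,v in o.items()})
for n in ["top","scene"]:
    c=camera(n);cv2.imwrite(f"pics/{n}0.png",c["img"][:,:,::-1]);np.savez(f"{n}0.npz",**c)
    print(n,c["fx"],c["cx"],c["cy"],np.round(c["world_from_camera"],3).tolist())
E
```

```text
{'time_s': np.float64(0.0), 'q': array([ 1.0277,  0.1815,  1.608 , -0.    ,  1.3538, -0.2063]), 'dq': array([-0.0003, -0.0002,  0.001 ,  0.0002, -0.0001,  0.0011]), 'joint_efforts': array([-0.00000e+00, -4.44894e+01, -3.51325e+01, -3.00000e-04,
        9.40000e-03, -0.00000e+00]), 'eef_pos': array([0.1897, 0.5422, 0.2414]), 'eef_rot': array([ 0.6969,  0.1179,  0.6973, -0.1191]), 'wrist_force': array([-0.118 , -1.0283, -0.2929]), 'torque': array([-0.0064, -0.0229, -0.011 ]), 'opening': np.float64(1.0012)}
top 376.1055411072399 322.5476783610448 199.6426408223757 [[-0.004, -0.983, 0.186, 0.434], [-1.0, 0.008, 0.018, 0.01], [-0.02, -0.186, -0.982, 0.758], [0.0, 0.0, 0.0, 1.0]]
scene 440.57337601739584 323.795245671939 195.53332441425727 [[-0.512, 0.471, -0.718, 1.34], [0.859, 0.294, -0.419, 0.449], [0.014, -0.832, -0.555, 0.668], [0.0, 0.0, 0.0, 1.0]]
```

View pics/top0.png

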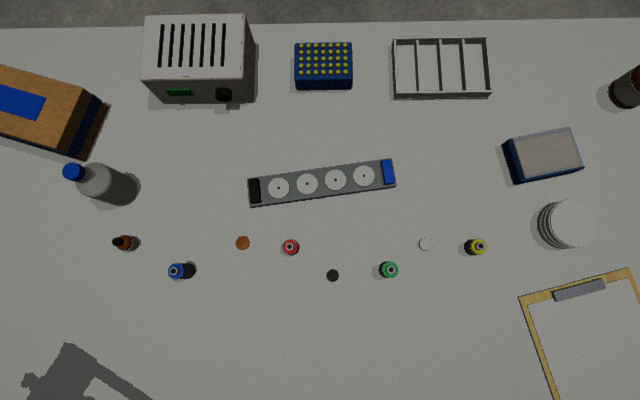

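View pics/scene0.png

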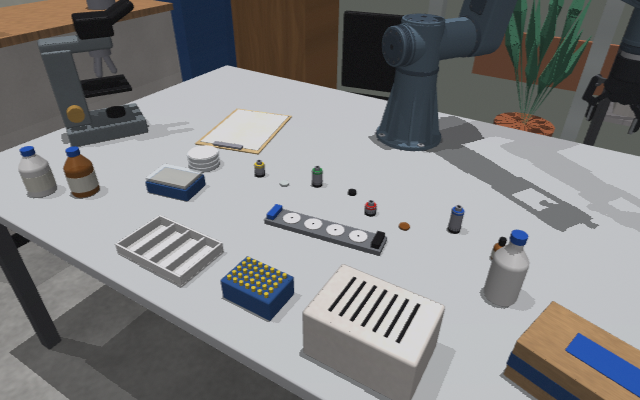

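```bash
cat > h.py <<'E'
import numpy as np,cv2
def ray(c,u,v,z,T=None):
    T=c["world_from_camera"] if T is None else T
    d=T[:3,:3]@np.array([(u-c["cx"])/c["fx"],(v-c["cy"])/c["fy"],1]);o=T[:3,3]
    return o+d*(z-o[2])/d[2]
def masks(img):
    h=cv2.cvtColor(img,cv2.COLOR_RGB2HSV);H,S,V=cv2.split(h)
    s=(S>110)&(V>60)
    return dict(red=s&((H<6)|(H>172)),yellow=s&(H>22)&(H<36),green=s&(H>45)&(H<85),blue=s&(H>100)&(H<125))
E
python3 - <<'E'
from h import *
c=dict(np.load("top0.npz"));s=dict(np.load("scene0.npz"))
for n,m in masks(c["img"]).items():
    k,l,st,ce=cv2.connectedComponentsWithStats(m.astype(np.uint8))
    for i in range(1,k):
        if st[i,4]>8:
            hs=dict(red=.026,yellow=.036,green=.048,blue=.060)[n]
            print(n,st[i].tolist(),ce[i].round(1),ray(c,*ce[i],hs).round(4), 'depth z',)
# pads
g=cv2.cvtColor(c["img"],cv2.COLOR_RGB2GRAY)
big=cv2.resize(c["img"][150:290,160:500],None,fx=2.35,fy=2.35,interpolation=cv2.INTER_CUBIC)
cv2.imwrite("pics/topz.png",big[:,:,::-1])
k,l,st,ce=cv2.connectedComponentsWithStats((g>175).astype(np.uint8))
for i in range(1,k):
    if 100<st[i,4]<2000: print("white",st[i].tolist(),ce[i].round(1),ray(c,*ce[i],.017).round(4))
E
```

```text
red [283, 240, 15, 15, 112] [289.8 246.8] [0.4802 0.0873 0.026 ] depth z
yellow [314, 43, 4, 4, 13] [315.4  44.8] [0.9051 0.0371 0.036 ] depth z
yellow [321, 43, 4, 4, 12] [322.7  44.8] [0.9049 0.0216 0.036 ] depth z
yellow [329, 43, 3, 4, 11] [330.1  44.6] [0.9049 0.0059 0.036 ] depth z
yellow [336, 43, 4, 4, 13] [337.4  44.6] [ 0.9047 -0.0095  0.036 ] depth z
yellow [343, 43, 4, 4, 12] [344.5  44.5] [ 0.9047 -0.0246  0.036 ] depth z
yellow [300, 44, 3, 4, 10] [301.   45.2] [0.9046 0.0676 0.036 ] depth z
yellow [307, 44, 4, 3, 10] [308.2  45. ] [0.9048 0.0523 0.036 ] depth z
yellow [299, 50, 4, 4, 12] [300.7  51.8] [0.8893 0.0682 0.036 ] depth z
yellow [307, 50, 3, 4, 11] [308.1  51.6] [0.8893 0.0525 0.036 ] depth z
yellow [314, 50, 4, 4, 12] [315.5  51.5] [0.8894 0.0368 0.036 ] depth z
yellow [321, 50, 4, 4, 14] [322.7  51.5] [0.8891 0.0216 0.036 ] depth z
yellow [329, 50, 4, 4, 13] [330.2  51.5] [0.8888 0.0059 0.036 ] depth z
yellow [336, 50, 4, 4, 13] [337.4  51.4] [ 0.8889 -0.0093  0.036 ] depth z
yellow [343, 50, 4, 4, 14] [344.5  51.3] [ 0.8889 -0.0243  0.036 ] depth z
yellow 
[... 2327 characters left out ...]
.802  0.3228 0.048 ] depth z
green [383, 262, 15, 15, 105] [389.3 269.5] [ 0.436  -0.0998  0.048 ] depth z
blue [295, 43, 57, 37, 1173] [323.   62.4] [0.8497 0.0207 0.06  ] depth z
blue [0, 84, 46, 37, 1072] [ 20.  102.3] [0.7712 0.6333 0.06  ] depth z
blue [381, 159, 14, 25, 236] [387.6 170.9] [ 0.6211 -0.1017  0.06  ] depth z
blue [62, 162, 18, 18, 236] [ 70.5 170.4] [0.628  0.5126 0.06  ] depth z
blue [571, 168, 9, 3, 10] [574.8 169.1] [ 0.6213 -0.4549  0.06  ] depth z
blue [542, 171, 26, 6, 31] [553.8 173.4] [ 0.6132 -0.4147  0.06  ] depth z
blue [522, 177, 14, 4, 19] [528.4 178.7] [ 0.6034 -0.366   0.06  ] depth z
blue [168, 264, 15, 15, 109] [175.9 270.4] [0.436  0.2929 0.06  ] depth z
```

View pics/topz.png

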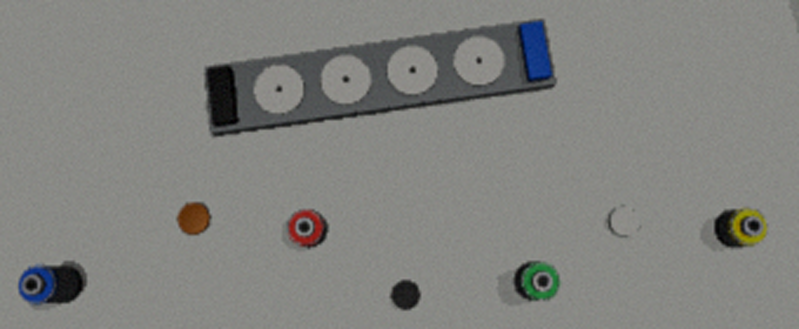

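```bash
cat >> h.py <<'E'
def pads(img,lo,hi,thr=1.12):
    g=cv2.cvtColor(img,cv2.COLOR_RGB2GRAY);g=cv2.GaussianBlur(g,(3,3),0)
    out=[]
    for t in range(90,210,5):
        cs,_=cv2.findContours((g>t).astype(np.uint8),cv2.RETR_LIST,cv2.CHAIN_APPROX_NONE)
        for q in cs:
            a=cv2.contourArea(q)
            if lo<a<hi and len(q)>10:
                e=cv2.fitEllipse(q)
                if max(e[1])/min(e[1])<thr and abs(np.pi/4*e[1][0]*e[1][1]/a-1)<.12: out.append((t,*np.round(e[0],2),*np.round(e[1],1)))
    return out
E
python3 - <<'E'
from h import *
c=dict(np.load("top0.npz"))
im=c["img"].copy();im[:150]=0;im[215:]=0;im[:,:240]=0;im[:,400:]=0
P=np.array(pads(im,200,700))
for u0 in (278,307,336,364):
    q=P[abs(P[:,1]-u0)<8];m=np.median(q,0);print(len(q),m,ray(c,m[1],m[2],.017).round(4))
E
```

```text
10 [112.5   278.145 187.495  19.25   20.15 ] [0.6001 0.1134 0.017 ]
10 [112.5   306.665 183.38   19.4    20.25 ] [0.6081 0.0557 0.017 ]
10 [112.5   335.035 179.3    19.3    20.2  ] [ 0.6161 -0.0018  0.017 ]
10 [112.5   363.45  175.245  19.25   20.35 ] [ 0.624  -0.0594  0.017 ]
```

```bash
cat >> h.py <<'E'
from scipy.spatial.transform import Rotation as R
ROW=np.array([.600-.624,.1134+.0594,0]);ROW/=np.linalg.norm(ROW)
def pose(o):
    q=o["eef_rot"];return np.array(o["eef_pos"]),R.from_quat([q[1],q[2],q[3],q[0]]).as_matrix()
def want():
    x=np.array([0,0,-1.]);y=np.array([ROW[1],-ROW[0],0]);return x,y
def to(o,p):
    P,M=pose(o); d=M.T@(np.array(p)-P)
    x,y=want()
    best=None
    for s in(1,-1):
        W=np.c_[x,s*y,np.cross(x,s*y)]
        rv=R.from_matrix(M.T@W).as_rotvec(degrees=True)
        if best is None or np.linalg.norm(rv)<np.linalg.norm(best[0]): best=(rv,W.T@(np.array(p)-P))
    print("t",round(float(o["time_s"]),2),"tcp",P.round(4),"turn",best[0].round(2),"shift_now",d.round(4),"shift_after_turn",best[1].round(4),"F",np.round(o["wrist_force"],1),"op",round(float(o["opening"]),3))
E
python3 - <<'E'
from h import *
from bench import ctrl
o=ctrl.get_obs();print(pose(o)[1].round(3));to(o,[.4802,.0873,.10]);print(o["q"].round(2))
E
```

```text
[[-0.001  0.33   0.944]
 [-0.001  0.944 -0.33 ]
 [-1.    -0.002 -0.   ]]
t 0.1 tcp [0.1898 0.5423 0.2415] turn [6.279e+01 3.000e-02 9.000e-02] shift_now [ 0.1419 -0.3332  0.4245] shift_after_turn [0.1415 0.2251 0.4906] F [-0.3 -0.6  0.4] op 1.0
[ 1.03  0.18  1.61  0.    1.35 -0.21]
```

>>> drive_tool --pt "0 0 0 10.47 0 0 1" --pt "0 0 0 10.47 0 0 1" --pt "0 0 0 10.47 0 0 1" --pt "0 0 0 10.47 0 0 1" --pt "0 0 0 10.47 0 0 1" --pt "0 0 0 10.47 0 0 1"

```text
time_s: 0.85
eef_pos: [0.1898, 0.5424, 0.2417]
eef_rot: [0.532, 0.466, 0.532, -0.466]
wrist_force: [-0.2, 0.5, 0.7]
opening: 1.003
```

>>> drive_tool --pt "0 0.0225 0.049 0 0 0 1" --pt "0 0.0225 0.049 0 0 0 1" --pt "0 0.0225 0.049 0 0 0 1" --pt "0 0.0225 0.049 0 0 0 1" --pt "0 0.0225 0.049 0 0 0 1" --pt "0 0.0225 0.049 0 0 0 1" --pt "0 0.0225 0.049 0 0 0 1" --pt "0 0.0225 0.049 0 0 0 1" --pt "0 0.0225 0.049 0 0 0 1" --pt "0 0.0225 0.049 0 0 0 1"

```text
time_s: 2.1
eef_pos: [0.4806, 0.0866, 0.2421]
eef_rot: [0.533, 0.465, 0.533, -0.465]
wrist_force: [-0.1, 0.3, -0.8]
opening: 0.999
```

>>> drive_tool --pt "0 0 0 0 0 0 1" --pt "0 0 0 0 0 0 1"

```text
time_s: 2.35
eef_pos: [0.4795, 0.0884, 0.2418]
eef_rot: [0.533, 0.464, 0.533, -0.465]
wrist_force: [-0.0, 0.1, -0.2]
opening: 0.998
```

```bash
python3 - <<'E'
from h import *
from bench import ctrl,camera
o=ctrl.get_obs();to(o,[.4802,.0873,.10])
c=camera("wrist");cv2.imwrite("pics/w1.png",c["img"][:,:,::-1])
np.savez("w1.npz",eef_pos=o["eef_pos"],eef_rot=o["eef_rot"],**c);print(np.round(c["hand_eye"],3).tolist(),c["fx"])
E
```

```text
t 2.35 tcp [0.4795 0.0884 0.2418] turn [-0.07 -0.04  0.08] shift_now [0.1418 0.0007 0.0012] shift_after_turn [0.1418 0.0005 0.0011] F [-0.   0.1 -0.2] op 0.998
[[-0.001, -0.278, 0.96, -0.132], [1.0, -0.0, 0.0, 0.0], [0.0, 0.96, 0.278, -0.071], [0.0, 0.0, 0.0, 1.0]] 319.78575154294197
```

View pics/w1.png

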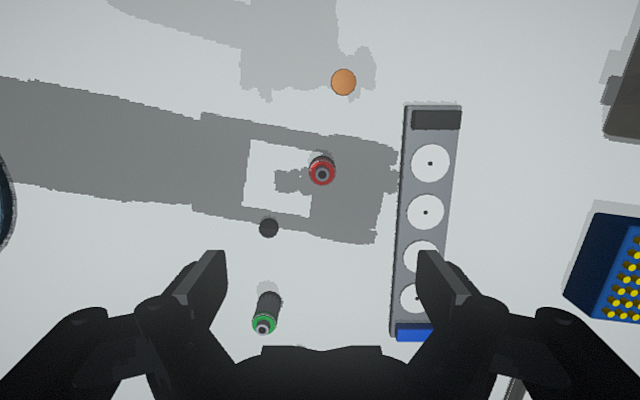

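```bash
cat >> h.py <<'E'
HS=dict(red=.026,yellow=.036,green=.048,blue=.060)
def wT(c,o):
    P,M=pose(o);T=np.eye(4);T[:3,:3]=M;T[:3,3]=P;return T@c["hand_eye"]
def wobj(c,o,names,amin=60,extra=0):
    T=wT(c,o);ms=masks(c["img"])
    for n in names:
        k,l,st,ce=cv2.connectedComponentsWithStats(ms[n].astype(np.uint8))
        for i in range(1,k):
            if amin<st[i,4]<9000 and .6<st[i,2]/st[i,3]<1.6:
                q=np.argwhere(l==i)[:,::-1].astype(np.float32)
                (u,v),r=cv2.minEnclosingCircle(q)
                d=c["depth"][l==i]
                print(n,st[i].tolist(),"cen",ray(c,*ce[i],HS[n]+extra,T).round(4),"circ",ray(c,u,v,HS[n]+extra,T).round(4),round(r,1))
                # depth cloud at shoulder height
                p=np.c_[(q[:,0]-c["cx"])/c["fx"],(q[:,1]-c["cy"])/c["fy"],np.ones(len(q))]*c["depth"][q[:,1].astype(int),q[:,0].astype(int)][:,None]
                w=p@T[:3,:3].T+T[:3,3]; s=w[abs(w[:,2]-np.percentile(w[:,2],90))<.004]
                print("   depth-ring centre",((s.max(0)+s.min(0))/2).round(4),"ext",np.ptp(s,0).round(4))
def wpads(c,o,lo=300,hi=3000,z=.017):
    T=wT(c,o);P=np.array(pads(c["img"],lo,hi,1.3))
    used=np.zeros(len(P),bool)
    for i in range(len(P)):
        if used[i]:continue
        k=np.hypot(P[:,1]-P[i,1],P[:,2]-P[i,2])<6;used|=k;m=np.median(P[k],0)
        if k.sum()>2: print(k.sum(),m,ray(c,m[1],m[2],z,T).round(4), "D mm", (m[3]+m[4])/2)
E
python3 - <<'E'
from h import *
c=dict(np.load("w1.npz"));wobj(c,c,["red","green"]);wpads(c,c)
E
```

```text
red [310, 161, 24, 24, 259] cen [0.4806 0.0877 0.026 ] circ [0.4807 0.087  0.026 ] 12.0
   depth-ring centre [0.4806 0.0871 0.0287] ext [0.0259 0.0262 0.0052]
green [253, 315, 22, 19, 160] cen [ 0.4362 -0.0984  0.048 ] circ [ 0.436 -0.102  0.048] 10.8
   depth-ring centre [ 0.4364 -0.0997  0.0494] ext [0.0252 0.0242 0.0041]
8 [107.5  268.34 226.62  20.5   21.7 ] [0.4268 0.0112 0.017 ] D mm 21.1
4 [ 97.5   322.535 170.155  25.6    31.35 ] [0.4816 0.0879 0.017 ] D mm 28.475
15 [170.   425.23 211.77  32.9   36.7 ] [0.6082 0.0551 0.017 ] D mm 34.8
14 [172.5   429.985 162.85   35.25   38.85 ] [0.6004 0.1128 0.017 ] D mm 37.05
8 [157.5   343.005  81.655  27.6    28.6  ] [0.4899 0.1846 0.017 ] D mm 28.1
```

>>> drive_tool --pt "0.04 0.0008 0.0013 0 0 0 1" --pt "0.04 0 0 0 0 0 1" --pt "0.04 0 0 0 0 0 1" --pt "0.04 0 0 0 0 0 1" --pt "0.03 0 0 0 0 0 1" --pt "0.02 0 0 0 0 0 1" --pt "0.01 0 0 0 0 0 1" --pt "0.0058 0 0 0 0 0 1" --pt "0 0 0 0 0 0 1"

```text
time_s: 3.52
eef_pos: [0.4812, 0.0874, 0.0168]
eef_rot: [0.533, 0.464, 0.533, -0.464]
wrist_force: [1.2, -0.2, -0.4]
opening: 0.996
```

```bash
python3 - <<'E'
from h import *
from bench import ctrl,camera
o=ctrl.get_obs();to(o,[.4805,.0872,.016])
c=camera("scene");cv2.imwrite("pics/s2.png",cv2.resize(c["img"][100:260,250:500],None,fx=3,fy=3)[:,:,::-1])
E
```

```text
t 3.52 tcp [0.4812 0.0874 0.0168] turn [ 0.01  0.   -0.03] shift_now [ 0.0008 -0.0007  0.0001] shift_after_turn [ 0.0008 -0.0007  0.0001] F [ 1.2 -0.2 -0.4] op 0.996
```

View pics/s2.png

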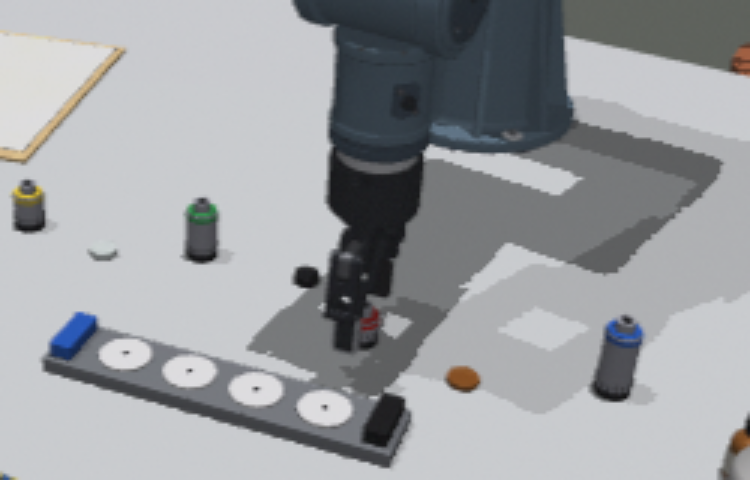

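>>> drive_tool --pt "0 -0.0007 0 0 0 0 0.2" --pt "0 0 0 0 0 0 0" --pt "0 0 0 0 0 0 -0.15" --pt "0 0 0 0 0 0 -0.3" --pt "0 0 0 0 0 0 -0.45" --pt "0 0 0 0 0 0 -0.7" --pt "0 0 0 0 0 0 -1" --pt "0 0 0 0 0 0 -1"

```text
time_s: 4.58
eef_pos: [0.4805, 0.0869, 0.0169]
eef_rot: [0.533, 0.464, 0.533, -0.464]
wrist_force: [-1.4, -0.2, 6.1]
opening: 0.328
```

>>> drive_tool --pt "-0.002 0 0 0 0 0 -1" --pt "-0.008 0 0 0 0 0 -1" --pt "-0.02 0 0 0 0 0 -1" --pt "-0.03 0 0 0 0 0 -1" --pt "-0.03 0 0 0 0 0 -1" --pt "-0.01 0 0 0 0 0 -1" --pt "0 0 0 0 0 0 -1"

```text
time_s: 5.45
eef_pos: [0.4807, 0.0869, 0.1169]
eef_rot: [0.534, 0.465, 0.533, -0.464]
wrist_force: [-0.7, 0.8, -0.4]
opening: 0.326
```

```bash
python3 - <<'E'
from h import *
from bench import ctrl,camera
o=ctrl.get_obs();to(o,[.624,-.0594,.1168])
c=camera("wrist");cv2.imwrite("pics/w3.png",c["img"][:,:,::-1]);np.savez("w3.npz",eef_pos=o["eef_pos"],eef_rot=o["eef_rot"],**c)
P=pose(o)[0];wobj(c,o,["red"],extra=P[2]-.0168);print(P)
E
```

```text
t 5.45 tcp [0.4807 0.0869 0.1169] turn [-0.02  0.02 -0.08] shift_now [0.0003 0.1219 0.1646] shift_after_turn [1.000e-04 1.218e-01 1.646e-01] F [-0.7  0.8 -0.4] op 0.326
red [290, 248, 63, 55, 1425] cen [0.4808 0.09   0.1261] circ [0.4813 0.0864 0.1261] 31.3
   depth-ring centre [0.4812 0.0876 0.1293] ext [0.0267 0.0269 0.0063]
[0.48071242 0.08692355 0.11689716]
```

View pics/w3.png

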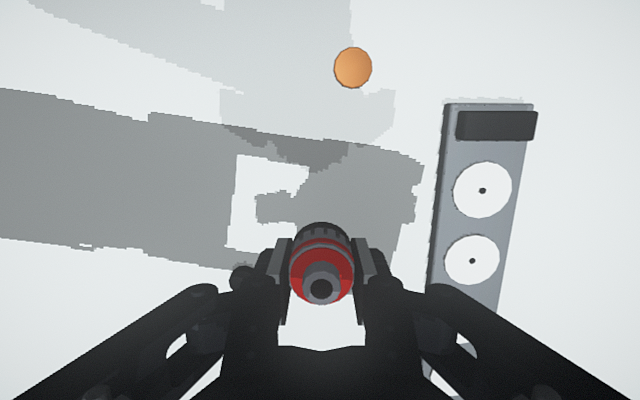

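>>> drive_tool --pt "0 0.01 0.0146 0 0 0 -1" --pt "0 0.02 0.027 0 0 0 -1" --pt "0 0.025 0.034 0 0 0 -1" --pt "0 0.025 0.034 0 0 0 -1" --pt "0 0.025 0.033 0 0 0 -1" --pt "0 0.012 0.016 0 0 0 -1" --pt "0 0.0048 0.006 0 0 0 -1" --pt "0 0 0 0 0 0 -1" --pt "0 0 0 0 0 0 -1"

```text
time_s: 6.62
eef_pos: [0.6228, -0.0588, 0.116]
eef_rot: [0.533, 0.464, 0.534, -0.464]
wrist_force: [0.7, 0.6, -0.6]
opening: 0.328
```

```bash
python3 - <<'E'
from h import *
from bench import ctrl,camera
o=ctrl.get_obs();to(o,[.624,-.0594,.0345])
c=camera("wrist");cv2.imwrite("pics/w4.png",c["img"][:,:,::-1]);np.savez("w4.npz",eef_pos=o["eef_pos"],eef_rot=o["eef_rot"],**c)
wpads(c,o,800,6000)
E
```

```text
t 6.62 tcp [ 0.6228 -0.0588  0.116 ] turn [ 0.01 -0.04  0.07] shift_now [0.0815 0.0012 0.0008] shift_after_turn [0.0815 0.0011 0.0008] F [ 0.7  0.6 -0.6] op 0.328
10 [112.5    58.17   74.865  37.95   46.8  ] [0.4342 0.006  0.017 ] D mm 42.375
12 [177.5   321.635  34.05   65.55   71.15 ] [0.6078 0.0555 0.017 ] D mm 68.35000000000001
```

View pics/w4.png

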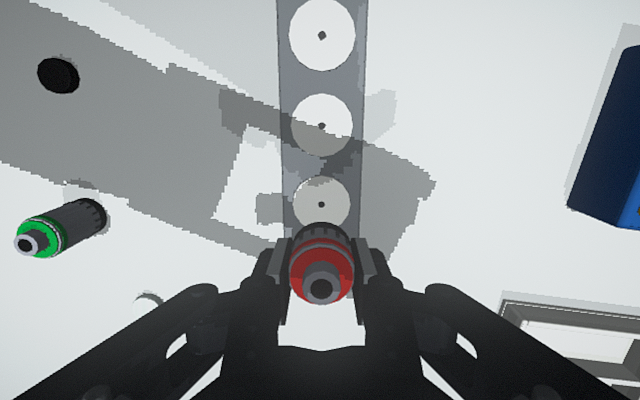

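```bash
python3 - <<'E'
from h import *
c=dict(np.load("w4.npz"));T=wT(c,c)
for p in [(321.5,35),(321.5,126),(321,204)]: print(ray(c,*p,.017,T).round(4))
E
```

```text
[0.6078 0.0549 0.017 ]
[ 0.6158 -0.003   0.017 ]
[ 0.6234 -0.0603  0.017 ]
```

>>> drive_tool --pt "0.015 0.001 0.001 0 0 0 -1" --pt "0.025 0 0 0 0 0 -1" --pt "0.02 0 0 0 0 0 -1" --pt "0.01 0 0 0 0 0 -1" --pt "0.006 0 0 0 0 0 -1" --pt "0.003 0 0 0 0 0 -1" --pt "0.0015 0 0 0 0 0 -1" --pt "0 0 0 0 0 0 -1" --pt "0 0 0 0 0 0 -1"

```text
time_s: 7.8
eef_pos: [0.625, -0.0603, 0.0364]
eef_rot: [0.533, 0.465, 0.533, -0.464]
wrist_force: [-1.5, -0.4, -1.2]
opening: 0.322
```

```bash
python3 - <<'E'
from h import *
from bench import ctrl,camera
o=ctrl.get_obs();to(o,[.6238,-.060,.034])
c=camera("wrist");cv2.imwrite("pics/w5.png",c["img"][:,:,::-1]);wobj(c,o,["red"],extra=.0175)
E
```

```text
t 7.8 tcp [ 0.625  -0.0603  0.0364] turn [-0.02  0.02 -0.04] shift_now [ 0.0024 -0.0011 -0.0005] shift_after_turn [ 0.0024 -0.0011 -0.0005] F [-1.5 -0.4 -1.2] op 0.322
red [290, 247, 63, 57, 1463] cen [ 0.6252 -0.0586  0.0435] circ [ 0.6257 -0.0621  0.0435] 31.3
   depth-ring centre [ 0.6255 -0.0601  0.0482] ext [0.0269 0.0274 0.0076]
```

View pics/w5.png

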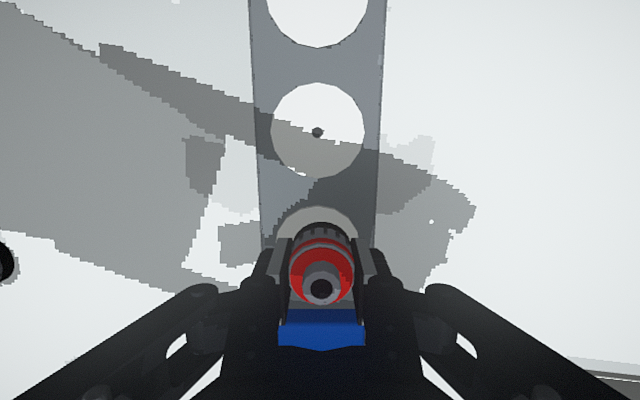

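>>> drive_tool --pt "0.001 -0.0012 0 0 0 0 -1" --pt "0.001 0 0 0 0 0 -1" --pt "0 0 0 0 0 0 -1" --pt "0 0 0 0 0 0 -1"

```text
time_s: 8.35
eef_pos: [0.6235, -0.0604, 0.034]
eef_rot: [0.533, 0.464, 0.533, -0.464]
wrist_force: [-0.8, 0.7, 0.4]
opening: 0.327
```

>>> drive_tool --pt "0.0005 0 0 0 0 0 -1" --pt "0 0 0 0 0 0 -1"

```text
time_s: 8.6
eef_pos: [0.6235, -0.0604, 0.034]
eef_rot: [0.533, 0.464, 0.533, -0.464]
wrist_force: [-3.3, 0.6, 5.6]
opening: 0.327
```

>>> drive_tool --pt "0.0005 0 0 0 0 0 -1" --pt "0 0 0 0 0 0 -1"

```text
time_s: 8.85
eef_pos: [0.6235, -0.0604, 0.0339]
eef_rot: [0.533, 0.464, 0.533, -0.465]
wrist_force: [-5.0, 0.9, 9.7]
opening: 0.327
```

>>> drive_tool --pt "-0.0005 0 0 0 0 0 -0.33" --pt "0 0 0 0 0 0 -0.25" --pt "0 0 0 0 0 0 -0.1" --pt "0 0 0 0 0 0 0.1" --pt "0 0 0 0 0 0 0.4" --pt "0 0 0 0 0 0 0.8" --pt "-0.005 0 0 0 0 0 1" --pt "-0.03 0 0 0 0 0 1" --pt "-0.05 0 0 0 0 0 1" --pt "-0.06 0 0 0 0 0 1"

```text
time_s: 10.1
eef_pos: [0.6226, -0.0602, 0.1792]
eef_rot: [0.532, 0.464, 0.534, -0.465]
wrist_force: [0.6, -0.2, -0.4]
opening: 1.001
```

```bash
python3 - <<'E'
from h import *
from bench import ctrl,camera
o=ctrl.get_obs();to(o,[.4786,-.2699,.18])
c=camera("top");T=c["world_from_camera"]
cv2.imwrite("pics/t6.png",c["img"][:,:,::-1])
c=camera("wrist");wobj(c,o,["red"],extra=.017);cv2.imwrite("pics/w6.png",c["img"][:,:,::-1])
E
```

```text
t 10.1 tcp [ 0.6226 -0.0602  0.1792] turn [-0.02 -0.05  0.12] shift_now [-0.0006 -0.1715  0.188 ] shift_after_turn [-0.0008 -0.1715  0.1879] F [ 0.6 -0.2 -0.4] op 1.001
red [301, 171, 31, 29, 378] cen [ 0.618  -0.0555  0.043 ] circ [ 0.618  -0.0561  0.043 ] 15.1
   depth-ring centre [ 0.6181 -0.0592  0.0345] ext [0.0261 0.0269 0.0046]
```

View pics/w6.png

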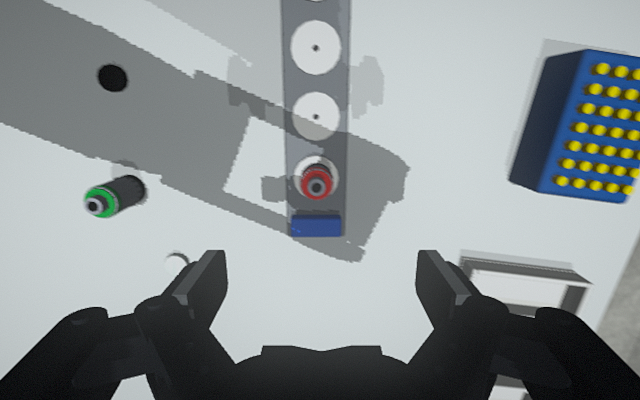

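>>> drive_tool --pt "0 -0.015 0.016 0 0 0 1" --pt "0 -0.03 0.033 0 0 0 1" --pt "0 -0.035 0.04 0 0 0 1" --pt "0 -0.035 0.04 0 0 0 1" --pt "0 -0.03 0.033 0 0 0 1" --pt "0 -0.02 0.02 0 0 0 1" --pt "0 -0.0065 0.006 0 0 0 1" --pt "0 0 0 0 0 0 1" --pt "0 0 0 0 0 0 1"

```text
time_s: 11.32
eef_pos: [0.4797, -0.2693, 0.1781]
eef_rot: [0.533, 0.464, 0.534, -0.464]
wrist_force: [0.3, 0.1, -1.0]
opening: 0.999
```

```bash
python3 - <<'E'
from h import *
from bench import ctrl,camera
o=ctrl.get_obs();to(o,[.4786,-.2699,.02])
c=camera("wrist");wobj(c,o,["yellow"]);cv2.imwrite("pics/w7.png",c["img"][:,:,::-1])
c=camera("top");T=c["world_from_camera"];wobj_=None
m=masks(c["img"])["red"];k,l,st,ce=cv2.connectedComponentsWithStats(m.astype(np.uint8))
for i in range(1,k):
    if st[i,4]>40: print("top red",st[i],ray(c,*ce[i],.043).round(4))
E
```

```text
t 11.32 tcp [ 0.4797 -0.2693  0.1781] turn [ 0.03 -0.04  0.01] shift_now [ 0.1581 -0.0011  0.0006] shift_after_turn [ 0.1581 -0.0012  0.0005] F [ 0.3  0.1 -1. ] op 0.999
yellow [304, 176, 30, 30, 408] cen [ 0.4785 -0.2709  0.036 ] circ [ 0.4786 -0.2722  0.036 ] 15.0
   depth-ring centre [ 0.4784 -0.2716  0.0392] ext [0.0261 0.0265 0.0059]
top red [358 165  14  15 111] [ 0.6231 -0.0589  0.043 ]
```

View pics/w7.png

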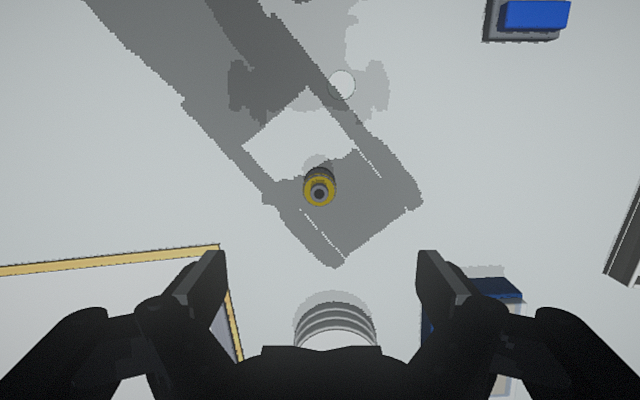

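>>> drive_tool --pt "0.03 -0.0012 0.0014 0 0 0 1" --pt "0.04 0 0 0 0 0 1" --pt "0.04 0 0 0 0 0 1" --pt "0.03 0 0 0 0 0 1" --pt "0.012 0 0 0 0 0 1" --pt "0.006 0 0 0 0 0 1" --pt "0 0 0 0 0 0 1" --pt "0 0 0 0 0 0 1"

```text
time_s: 12.42
eef_pos: [0.4792, -0.2723, 0.0217]
eef_rot: [0.534, 0.464, 0.532, -0.464]
wrist_force: [-0.1, 0.1, 0.4]
opening: 1.001
```

>>> drive_tool --pt "0 0 0 0 0 0 0.2" --pt "0 0 0 0 0 0 0" --pt "0 0 0 0 0 0 -0.15" --pt "0 0 0 0 0 0 -0.3" --pt "0 0 0 0 0 0 -0.45" --pt "0 0 0 0 0 0 -0.7" --pt "0 0 0 0 0 0 -1" --pt "0 0 0 0 0 0 -1"

```text
time_s: 13.42
eef_pos: [0.4785, -0.2719, 0.0208]
eef_rot: [0.533, 0.464, 0.533, -0.464]
wrist_force: [-2.0, 0.8, 5.4]
opening: 0.33
```

>>> drive_tool --pt "-0.002 0 0 0 0 0 -1" --pt "-0.008 0 0 0 0 0 -1" --pt "-0.02 0 0 0 0 0 -1" --pt "-0.03 0 0 0 0 0 -1" --pt "-0.03 0 0 0 0 0 -1" --pt "-0.02 0 0 0 0 0 -1" --pt "0 0 0 0 0 0 -1" --pt "0 0 0 0 0 0 -1"

```text
time_s: 14.42
eef_pos: [0.478, -0.2713, 0.1297]
eef_rot: [0.533, 0.464, 0.534, -0.464]
wrist_force: [0.1, -0.2, -1.4]
opening: 0.331
```

```bash
python3 - <<'E'
from h import *
from bench import ctrl,camera
o=ctrl.get_obs();to(o,[.616,-.0025,.13])
c=camera("wrist");P=pose(o)[0];wobj(c,o,["yellow"],extra=P[2]-.02);cv2.imwrite("pics/w8.png",c["img"][:,:,::-1])
E
```

```text
t 14.43 tcp [ 0.478  -0.2713  0.1297] turn [-0.02 -0.05  0.05] shift_now [-2.000e-04  1.736e-01 -2.473e-01] shift_after_turn [-0.0003  0.1737 -0.2472] F [ 0.1 -0.2 -1.4] op 0.331
yellow [289, 255, 65, 56, 1544] cen [ 0.478  -0.2679  0.1457] circ [ 0.4785 -0.2716  0.1457] 32.7
   depth-ring centre [ 0.4785 -0.2707  0.1465] ext [0.0267 0.0263 0.004 ]
```

View pics/w8.png

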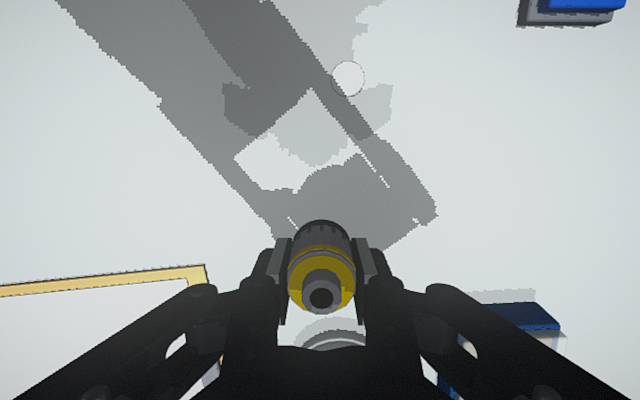

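>>> drive_tool --pt "0 0.01 -0.0142 0 0 0 -1" --pt "0 0.025 -0.036 0 0 0 -1" --pt "0 0.03 -0.043 0 0 0 -1" --pt "0 0.03 -0.043 0 0 0 -1" --pt "0 0.03 -0.043 0 0 0 -1" --pt "0 0.027 -0.038 0 0 0 -1" --pt "0 0.015 -0.021 0 0 0 -1" --pt "0 0.0067 -0.009 0 0 0 -1" --pt "0 0 0 0 0 0 -1" --pt "0 0 0 0 0 0 -1"

```text
time_s: 15.72
eef_pos: [0.6161, -0.0038, 0.1302]
eef_rot: [0.533, 0.464, 0.533, -0.465]
wrist_force: [0.3, 0.3, -0.9]
opening: 0.33
```

>>> drive_tool --pt "0.01 0 0 0 0 0 -1" --pt "0.025 0 0 0 0 0 -1" --pt "0.025 0 0 0 0 0 -1" --pt "0.01 0 0 0 0 0 -1" --pt "0.005 0 0 0 0 0 -1" --pt "0.003 0 0 0 0 0 -1" --pt "0 0 0 0 0 0 -1" --pt "0 0 0 0 0 0 -1"

```text
time_s: 16.73
eef_pos: [0.6171, -0.0031, 0.0532]
eef_rot: [0.534, 0.465, 0.533, -0.464]
wrist_force: [-0.5, -0.4, -1.5]
opening: 0.325
```

```bash
python3 - <<'E'
from h import *
from bench import ctrl,camera
o=ctrl.get_obs();to(o,[.616,-.0025,.0375])
c=camera("wrist");P=pose(o)[0];wobj(c,o,["yellow"],extra=P[2]-.02);cv2.imwrite("pics/w9.png",c["img"][:,:,::-1])
E
```

```text
t 16.73 tcp [ 0.6171 -0.0031  0.0532] turn [-0.02  0.02 -0.06] shift_now [ 0.0157 -0.001  -0.0007] shift_after_turn [ 0.0157 -0.001  -0.0007] F [-0.5 -0.4 -1.5] op 0.325
yellow [287, 255, 67, 58, 1574] cen [6.17e-01 1.00e-04 6.92e-02] circ [ 0.6172 -0.0039  0.0692] 33.8
   depth-ring centre [ 0.6176 -0.0028  0.0714] ext [0.0269 0.0273 0.0068]
```

View pics/w9.png

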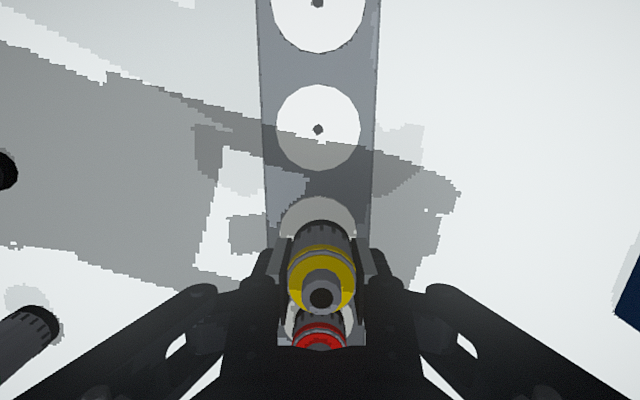

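>>> drive_tool --pt "0.005 -0.001 -0.0003 0 0 0 -1" --pt "0.005 0 0 0 0 0 -1" --pt "0.003 0 0 0 0 0 -1" --pt "0.001 0 0 0 0 0 -1" --pt "0.0005 0 0 0 0 0 -1" --pt "0 0 0 0 0 0 -1" --pt "0 0 0 0 0 0 -1"

```text
time_s: 17.65
eef_pos: [0.6157, -0.0029, 0.0382]
eef_rot: [0.533, 0.465, 0.533, -0.464]
wrist_force: [-0.5, -0.6, -0.6]
opening: 0.327
```

>>> drive_tool --pt "0.0005 0 0 0 0 0 -1" --pt "0 0 0 0 0 0 -1"

```text
time_s: 17.9
eef_pos: [0.6157, -0.0029, 0.0379]
eef_rot: [0.533, 0.464, 0.533, -0.464]
wrist_force: [-0.3, -0.0, 2.5]
opening: 0.335
```

>>> drive_tool --pt "0.0005 0 0 0 0 0 -1" --pt "0 0 0 0 0 0 -1"

```text
time_s: 18.15
eef_pos: [0.6157, -0.0029, 0.0378]
eef_rot: [0.533, 0.464, 0.533, -0.464]
wrist_force: [-3.4, -0.2, 6.2]
opening: 0.333
```

Contact confirmed; release and rise.

>>> drive_tool --pt "-0.0003 0 0 0 0 0 -0.33" --pt "0 0 0 0 0 0 -0.25" --pt "0 0 0 0 0 0 -0.1" --pt "0 0 0 0 0 0 0.1" --pt "0 0 0 0 0 0 0.4" --pt "0 0 0 0 0 0 0.8" --pt "-0.005 0 0 0 0 0 1" --pt "-0.03 0 0 0 0 0 1" --pt "-0.05 0 0 0 0 0 1" --pt "-0.06 0 0 0 0 0 1"

```text
time_s: 19.4
eef_pos: [0.6147, -0.0027, 0.183]
eef_rot: [0.533, 0.464, 0.534, -0.465]
wrist_force: [1.3, -0.4, 1.0]
opening: 0.999
```

>>> drive_tool --pt "0 0 0 0 0 0 1" --pt "0 0 0 0 0 0 1"

```text
time_s: 19.65
eef_pos: [0.6154, -0.0028, 0.1825]
eef_rot: [0.533, 0.464, 0.533, -0.464]
wrist_force: [0.1, -0.0, -0.3]
opening: 0.999
```

```bash
python3 - <<'E'
from h import *
from bench import ctrl,camera
o=ctrl.get_obs();to(o,[.4361,-.0998,.18])
c=camera("wrist");wobj(c,o,["yellow","red"],extra=.017);wobj(c,o,["green"]);cv2.imwrite("pics/w10.png",c["img"][:,:,::-1])
E
```

```text
t 19.65 tcp [ 0.6154 -0.0028  0.1825] turn [-0.02  0.01 -0.02] shift_now [ 0.0024 -0.1909  0.0714] shift_after_turn [ 0.0025 -0.1909  0.0714] F [ 0.1 -0.  -0.3] op 0.999
yellow [306, 177, 31, 31, 448] cen [ 0.616  -0.0019  0.053 ] circ [ 0.6161 -0.0031  0.053 ] 15.7
   depth-ring centre [ 0.616  -0.003   0.0555] ext [0.026  0.0267 0.0065]
yellow [550, 242, 15, 12, 114] cen [ 0.8319 -0.0255  0.053 ] circ [ 0.8317 -0.0247  0.053 ] 7.4
   depth-ring centre [ 0.8302 -0.0246  0.058 ] ext [0.0081 0.0074 0.0049]
red [307, 236, 29, 27, 318] cen [ 0.6236 -0.0583  0.043 ] circ [ 0.6239 -0.0604  0.043 ] 14.3
   depth-ring centre [ 0.6239 -0.0599  0.0453] ext [0.0265 0.026  0.0048]
green [99, 254, 29, 26, 293] cen [ 0.4376 -0.099   0.048 ] circ [ 0.4352 -0.1014  0.048 ] 15.3
   depth-ring centre [ 0.4362 -0.1011  0.0511] ext [0.0275 0.0268 0.0068]
```

View pics/w10.png

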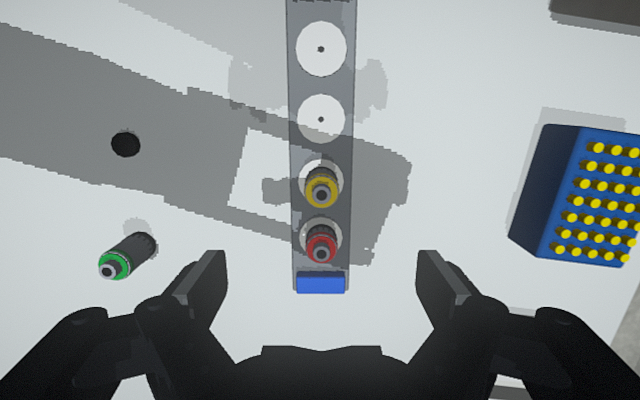

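>>> drive_tool --pt "0 -0.015 0.006 0 0 0 1" --pt "0 -0.035 0.0128 0 0 0 1" --pt "0 -0.045 0.017 0 0 0 1" --pt "0 -0.045 0.017 0 0 0 1" --pt "0 -0.032 0.012 0 0 0 1" --pt "0 -0.0189 0.007 0 0 0 1" --pt "0 0 0 0 0 0 1" --pt "0 0 0 0 0 0 1"

```text
time_s: 20.7
eef_pos: [0.4364, -0.0999, 0.1816]
eef_rot: [0.533, 0.465, 0.534, -0.465]
wrist_force: [-0.0, -0.2, -0.1]
opening: 1.0
```

```bash
python3 - <<'E'
from h import *
from bench import ctrl,camera
o=ctrl.get_obs();to(o,[.4361,-.1003,.028])
c=camera("wrist");wobj(c,o,["green"])
E
```

```text
t 20.7 tcp [ 0.4364 -0.0999  0.1816] turn [-0.04 -0.05  0.04] shift_now [ 0.1536 -0.0003  0.0005] shift_after_turn [ 0.1536 -0.0004  0.0004] F [-0.  -0.2 -0.1] op 1.0
green [305, 178, 31, 29, 346] cen [ 0.4363 -0.1008  0.048 ] circ [ 0.4362 -0.1015  0.048 ] 15.2
   depth-ring centre [ 0.4361 -0.1011  0.0503] ext [0.0258 0.0258 0.0038]
```

>>> drive_tool --pt "0.03 -0.0004 0.001 0 0 0 1" --pt "0.04 0 0 0 0 0 1" --pt "0.04 0 0 0 0 0 1" --pt "0.025 0 0 0 0 0 1" --pt "0.012 0 0 0 0 0 1" --pt "0.006 0 0 0 0 0 1" --pt "0 0 0 0 0 0 1" --pt "0 0 0 0 0 0 1"

```text
time_s: 21.75
eef_pos: [0.4368, -0.1016, 0.0302]
eef_rot: [0.534, 0.465, 0.533, -0.464]
wrist_force: [0.2, 0.7, 0.5]
opening: 1.002
```

>>> drive_tool --pt "0 0 0 0 0 0 0.2" --pt "0 0 0 0 0 0 0" --pt "0 0 0 0 0 0 -0.15" --pt "0 0 0 0 0 0 -0.3" --pt "0 0 0 0 0 0 -0.45" --pt "0 0 0 0 0 0 -0.7" --pt "0 0 0 0 0 0 -1" --pt "0 0 0 0 0 0 -1"

```text
time_s: 22.75
eef_pos: [0.436, -0.1013, 0.0296]
eef_rot: [0.533, 0.464, 0.533, -0.465]
wrist_force: [-2.0, 0.0, 4.3]
opening: 0.332
```

>>> drive_tool --pt "-0.002 0 0 0 0 0 -1" --pt "-0.008 0 0 0 0 0 -1" --pt "-0.02 0 0 0 0 0 -1" --pt "-0.03 0 0 0 0 0 -1" --pt "-0.03 0 0 0 0 0 -1" --pt "-0.02 0 0 0 0 0 -1" --pt "0 0 0 0 0 0 -1" --pt "0 0 0 0 0 0 -1"

```text
time_s: 23.75
eef_pos: [0.4355, -0.1009, 0.1386]
eef_rot: [0.533, 0.464, 0.534, -0.465]
wrist_force: [-0.6, -0.7, -1.7]
opening: 0.332
```

```bash
python3 - <<'E'
from h import *
from bench import ctrl,camera
o=ctrl.get_obs();to(o,[.608,.0552,.138])
c=camera("wrist");P=pose(o)[0];wobj(c,o,["green"],extra=P[2]-.0285);cv2.imwrite("pics/w11.png",c["img"][:,:,::-1])
E
```

```text
t 23.75 tcp [ 0.4355 -0.1009  0.1386] turn [-0.02 -0.03  0.05] shift_now [ 0.0005  0.1922 -0.131 ] shift_after_turn [ 0.0006  0.1923 -0.1309] F [-0.6 -0.7 -1.7] op 0.332
green [288, 258, 67, 57, 1545] cen [ 0.4355 -0.0973  0.1581] circ [ 0.436  -0.1007  0.1581] 33.4
   depth-ring centre [ 0.436  -0.1002  0.1598] ext [0.0265 0.0264 0.0066]
```

View pics/w11.png

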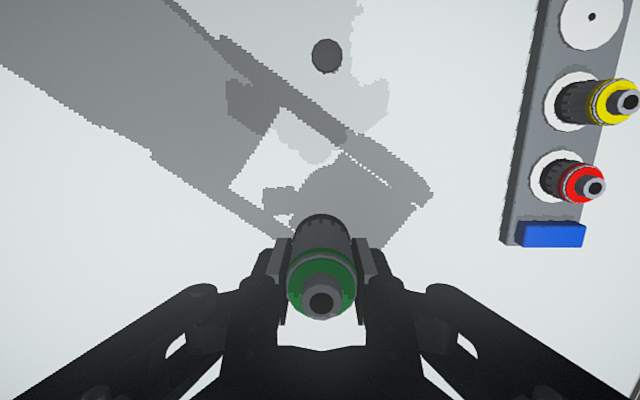

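>>> drive_tool --pt "0 0.015 -0.01 0 0 0 -1" --pt "0 0.03 -0.02 0 0 0 -1" --pt "0 0.04 -0.027 0 0 0 -1" --pt "0 0.04 -0.027 0 0 0 -1" --pt "0 0.035 -0.025 0 0 0 -1" --pt "0 0.02 -0.014 0 0 0 -1" --pt "0 0.0123 -0.008 0 0 0 -1" --pt "0 0 0 0 0 0 -1" --pt "0 0 0 0 0 0 -1"

```text
time_s: 24.92
eef_pos: [0.6077, 0.0543, 0.1387]
eef_rot: [0.533, 0.464, 0.533, -0.465]
wrist_force: [0.5, -0.4, -1.5]
opening: 0.331
```

>>> drive_tool --pt "0.01 0 0 0 0 0 -1" --pt "0.025 0 0 0 0 0 -1" --pt "0.025 0 0 0 0 0 -1" --pt "0.01 0 0 0 0 0 -1" --pt "0.005 0 0 0 0 0 -1" --pt "0.003 0 0 0 0 0 -1" --pt "0 0 0 0 0 0 -1" --pt "0 0 0 0 0 0 -1"

```text
time_s: 25.92
eef_pos: [0.6091, 0.0549, 0.062]
eef_rot: [0.534, 0.465, 0.533, -0.464]
wrist_force: [-0.9, -0.1, -1.7]
opening: 0.333
```

```bash
python3 - <<'E'
from h import *
from bench import ctrl,camera
o=ctrl.get_obs();to(o,[.608,.0552,.0466])
c=camera("wrist");P=pose(o)[0];wobj(c,o,["green"],extra=P[2]-.0296);cv2.imwrite("pics/w12.png",c["img"][:,:,::-1])
E
```

```text
t 25.93 tcp [0.6091 0.0549 0.062 ] turn [-0.02  0.02 -0.07] shift_now [ 0.0154 -0.001  -0.0004] shift_after_turn [ 0.0154 -0.001  -0.0004] F [-0.9 -0.1 -1.7] op 0.333
green [288, 258, 67, 59, 1583] cen [0.6091 0.0578 0.0804] circ [0.6096 0.054  0.0804] 33.4
   depth-ring centre [0.6096 0.0551 0.0822] ext [0.0267 0.0273 0.0039]
```

View pics/w12.png

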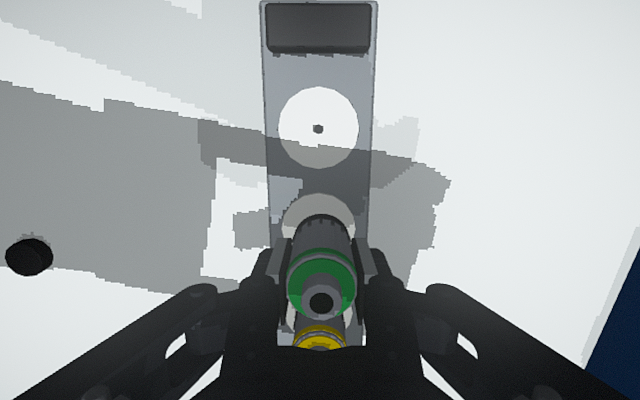

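>>> drive_tool --pt "0.005 -0.0012 -0.0002 0 0 0 -1" --pt "0.005 0 0 0 0 0 -1" --pt "0.003 0 0 0 0 0 -1" --pt "0.001 0 0 0 0 0 -1" --pt "0.0005 0 0 0 0 0 -1" --pt "0 0 0 0 0 0 -1" --pt "0 0 0 0 0 0 -1"

```text
time_s: 26.85
eef_pos: [0.6075, 0.0549, 0.0469]
eef_rot: [0.533, 0.465, 0.533, -0.464]
wrist_force: [-0.4, -0.1, -0.8]
opening: 0.33
```

>>> drive_tool --pt "0.0005 0 0 0 0 0 -1" --pt "0 0 0 0 0 0 -1"

```text
time_s: 27.1
eef_pos: [0.6075, 0.0549, 0.0467]
eef_rot: [0.533, 0.465, 0.533, -0.464]
wrist_force: [-0.5, 0.1, 2.1]
opening: 0.338
```

>>> drive_tool --pt "0.0005 0 0 0 0 0 -1" --pt "0 0 0 0 0 0 -1"

```text
time_s: 27.35
eef_pos: [0.6075, 0.0549, 0.0466]
eef_rot: [0.533, 0.464, 0.533, -0.464]
wrist_force: [-3.2, 0.2, 4.8]
opening: 0.334
```

>>> drive_tool --pt "-0.0003 0 0 0 0 0 -0.33" --pt "0 0 0 0 0 0 -0.25" --pt "0 0 0 0 0 0 -0.1" --pt "0 0 0 0 0 0 0.1" --pt "0 0 0 0 0 0 0.4" --pt "0 0 0 0 0 0 0.8" --pt "-0.005 0 0 0 0 0 1" --pt "-0.03 0 0 0 0 0 1" --pt "-0.05 0 0 0 0 0 1" --pt "-0.06 0 0 0 0 0 1"

```text
time_s: 28.6
eef_pos: [0.6065, 0.055, 0.1918]
eef_rot: [0.533, 0.464, 0.534, -0.465]
wrist_force: [1.3, -0.1, -0.3]
opening: 1.001
```

>>> drive_tool --pt "0 0 0 0 0 0 1" --pt "0 0 0 0 0 0 1"

```text
time_s: 28.85
eef_pos: [0.6072, 0.055, 0.1913]
eef_rot: [0.533, 0.465, 0.533, -0.464]
wrist_force: [-0.0, 0.6, -1.3]
opening: 0.997
```

```bash
python3 - <<'E'
from h import *
from bench import ctrl,camera
o=ctrl.get_obs();to(o,[.436,.2925,.19])
c=camera("wrist");wobj(c,o,["yellow","red","green"],extra=.017);cv2.imwrite("pics/w13.png",c["img"][:,:,::-1])
E
```

```text
t 28.85 tcp [0.6072 0.055  0.1913] turn [-0.02  0.01 -0.02] shift_now [ 0.0012 -0.137  -0.2588] shift_after_turn [ 0.0013 -0.1369 -0.2588] F [-0.   0.6 -1.3] op 0.997
yellow [307, 237, 29, 27, 321] cen [ 0.6158 -0.0011  0.053 ] circ [ 0.6161 -0.0037  0.053 ] 14.2
   depth-ring centre [ 0.6159 -0.0027  0.0554] ext [0.026  0.0264 0.0066]
yellow [547, 252, 15, 11, 101] cen [0.832  0.0195 0.053 ] circ [0.8319 0.0196 0.053 ] 7.1
   depth-ring centre [0.8296 0.0206 0.0576] ext [0.0088 0.0075 0.0045]
yellow [542, 266, 14, 12, 96] cen [0.8321 0.0042 0.053 ] circ [0.8317 0.0049 0.053 ] 6.8
   depth-ring centre [0.8301 0.0052 0.0581] ext [0.0087 0.0077 0.0052]
yellow [537, 280, 14, 12, 96] cen [ 0.8321 -0.0109  0.053 ] circ [ 0.832  -0.0102  0.053 ] 6.8
   depth-ring centre [ 0.8301 -0.0095  0.0575] ext [0.0073 0.0076 0.0045]
yellow [532, 294, 13, 11, 94] cen [ 0.8318 -0.0258  0.053 ] circ [ 0.8317 -0.0258  0.053 ] 6.7
   depth-ring centre [ 0.8301 -0.0241  0.058 ] ext [0.007  0.007  0.0045]
yellow [547, 296, 13, 11, 97] cen [ 0.847  -0.0259  0.053 ] circ [ 0.8469 -0.0259  0.053 ] 6.7
   depth-ring centre [ 0.8448 -0.0242  0.0581] ext [0.0067 0.0072 0.0046]
red [308, 287, 27, 23, 259] cen [ 0.6235 -0.0576  0.043 ] circ [ 0.624  -0.0612  0.043 ] 13.2
   depth-ring centre [ 0.6238 -0.0593  0.045 ] ext [0.0263 0.0253 0.0059]
green [306, 178, 31, 30, 398] cen [0.6076 0.0561 0.065 ] circ [0.6077 0.0549 0.065 ] 15.6
   depth-ring centre [0.6077 0.0553 0.0675] ext [0.0255 0.0258 0.005 ]
```

View pics/w13.png

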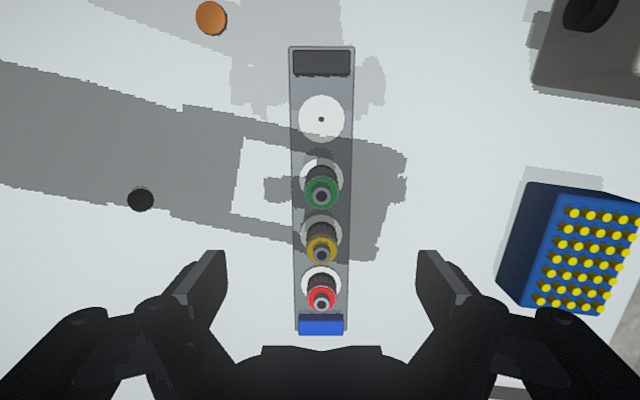

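>>> drive_tool --pt "0 -0.01 -0.019 0 0 0 1" --pt "0 -0.023 -0.044 0 0 0 1" --pt "0 -0.026 -0.049 0 0 0 1" --pt "0 -0.026 -0.049 0 0 0 1" --pt "0 -0.026 -0.049 0 0 0 1" --pt "0 -0.016 -0.03 0 0 0 1" --pt "0 -0.0099 -0.0188 0 0 0 1" --pt "0 0 0 0 0 0 1" --pt "0 0 0 0 0 0 1"

```text
time_s: 30.02
eef_pos: [0.4356, 0.2924, 0.1904]
eef_rot: [0.533, 0.464, 0.533, -0.465]
wrist_force: [1.2, -0.2, 0.6]
opening: 0.999
```

```bash
python3 - <<'E'
from h import *
from bench import ctrl,camera
o=ctrl.get_obs();to(o,[.436,.2925,.035])
c=camera("wrist");wobj(c,o,["blue"]);cv2.imwrite("pics/w14.png",c["img"][:,:,::-1])
c=dict(np.load("top0.npz"));d=c["depth"];T=c["world_from_camera"]
v,u=np.mgrid[225:260,105:140];z=d[225:260,105:140]
w=np.stack([(u-c["cx"])/c["fx"]*z,(v-c["cy"])/c["fy"]*z,z],-1)@T[:3,:3].T+T[:3,3]
print("dropper",w.reshape(-1,3)[w[...,2].argmax()])
E
```

```text
t 30.02 tcp [0.4356 0.2924 0.1904] turn [0.01 0.03 0.07] shift_now [ 1.554e-01  6.000e-04 -1.000e-04] shift_after_turn [ 0.1554  0.0004 -0.    ] F [ 1.2 -0.2  0.6] op 0.999
blue [306, 175, 31, 31, 432] cen [0.4357 0.2944 0.06  ] circ [0.4358 0.2932 0.06  ] 15.7
   depth-ring centre [0.4357 0.2937 0.0619] ext [0.026  0.0266 0.0038]
dropper [0.43403411 0.00978621 0.7579256 ]
```

View pics/w14.png

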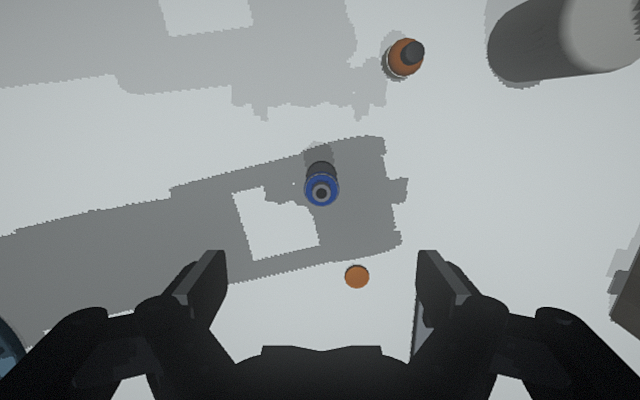

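>>> drive_tool --pt "0.03 0.0003 -0.001 0 0 0 1" --pt "0.04 0 0 0 0 0 1" --pt "0.04 0 0 0 0 0 1" --pt "0.025 0 0 0 0 0 1" --pt "0.012 0 0 0 0 0 1" --pt "0.006 0 0 0 0 0 1" --pt "0 0 0 0 0 0 1" --pt "0 0 0 0 0 0 1"

```text
time_s: 31.08
eef_pos: [0.4372, 0.2938, 0.0391]
eef_rot: [0.533, 0.465, 0.533, -0.464]
wrist_force: [0.2, 0.3, 0.2]
opening: 0.996
```

>>> drive_tool --pt "0 0 0 0 0 0 0.2" --pt "0 0 0 0 0 0 0" --pt "0 0 0 0 0 0 -0.15" --pt "0 0 0 0 0 0 -0.3" --pt "0 0 0 0 0 0 -0.45" --pt "0 0 0 0 0 0 -0.7" --pt "0 0 0 0 0 0 -1" --pt "0 0 0 0 0 0 -1"

```text
time_s: 32.08
eef_pos: [0.4362, 0.2936, 0.0382]
eef_rot: [0.533, 0.464, 0.533, -0.465]
wrist_force: [-2.8, -0.9, 5.7]
opening: 0.335
```

>>> drive_tool --pt "-0.002 0 0 0 0 0 -1" --pt "-0.008 0 0 0 0 0 -1" --pt "-0.02 0 0 0 0 0 -1" --pt "-0.03 0 0 0 0 0 -1" --pt "-0.03 0 0 0 0 0 -1" --pt "-0.02 0 0 0 0 0 -1" --pt "0 0 0 0 0 0 -1" --pt "0 0 0 0 0 0 -1"

```text
time_s: 33.08
eef_pos: [0.4359, 0.2933, 0.1473]
eef_rot: [0.533, 0.464, 0.533, -0.465]
wrist_force: [-0.1, 0.7, -1.0]
opening: 0.337
```

```bash
python3 - <<'E'
from h import *
from bench import ctrl,camera
o=ctrl.get_obs();to(o,[.6,.113,.148])
c=camera("wrist");P=pose(o)[0];wobj(c,o,["blue"],extra=P[2]-.038);cv2.imwrite("pics/w15.png",c["img"][:,:,::-1])
E
```

```text
t 33.08 tcp [0.4359 0.2933 0.1473] turn [-0.03  0.02  0.05] shift_now [-0.0008  0.1378  0.2011] shift_after_turn [-0.0007  0.1377  0.2012] F [-0.1  0.7 -1. ] op 0.337
blue [287, 262, 70, 58, 1690] cen [0.436  0.2967 0.1693] circ [0.4366 0.2929 0.1693] 34.6
   depth-ring centre [0.4365 0.2942 0.1713] ext [0.0269 0.0263 0.0048]
```

View pics/w15.png

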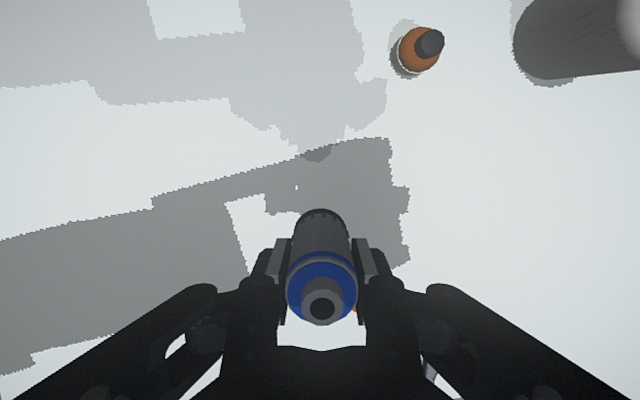

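>>> drive_tool --pt "0 0.01 0.0147 0 0 0 -1" --pt "0 0.022 0.032 0 0 0 -1" --pt "0 0.028 0.041 0 0 0 -1" --pt "0 0.028 0.041 0 0 0 -1" --pt "0 0.025 0.0365 0 0 0 -1" --pt "0 0.016 0.023 0 0 0 -1" --pt "0 0.0087 0.013 0 0 0 -1" --pt "0 0 0 0 0 0 -1" --pt "0 0 0 0 0 0 -1"

```text
time_s: 34.25
eef_pos: [0.5995, 0.1143, 0.1478]
eef_rot: [0.533, 0.464, 0.534, -0.464]
wrist_force: [-0.7, 0.3, -1.3]
opening: 0.334
```

>>> drive_tool --pt "0.01 0 0 0 0 0 -1" --pt "0.025 0 0 0 0 0 -1" --pt "0.025 0 0 0 0 0 -1" --pt "0.01 0 0 0 0 0 -1" --pt "0.005 0 0 0 0 0 -1" --pt "0.003 0 0 0 0 0 -1" --pt "0 0 0 0 0 0 -1" --pt "0 0 0 0 0 0 -1"

```text
time_s: 35.25
eef_pos: [0.6009, 0.1131, 0.0708]
eef_rot: [0.534, 0.465, 0.533, -0.464]
wrist_force: [0.0, 1.0, -1.2]
opening: 0.333
```

```bash
python3 - <<'E'
from h import *
from bench import ctrl,camera
o=ctrl.get_obs();to(o,[.6,.113,.0552])
c=camera("wrist");P=pose(o)[0];wobj(c,o,["blue"],extra=P[2]-.038);cv2.imwrite("pics/w16.png",c["img"][:,:,::-1])
E
```

```text
t 35.25 tcp [0.6009 0.1131 0.0708] turn [-0.02  0.01 -0.07] shift_now [ 0.0156 -0.0009  0.    ] shift_after_turn [ 0.0156 -0.0009  0.    ] F [ 0.   1.  -1.2] op 0.333
blue [287, 262, 70, 59, 1725] cen [0.6009 0.1163 0.0928] circ [0.6016 0.1128 0.0928] 34.6
   depth-ring centre [0.6014 0.1139 0.0952] ext [0.0268 0.0268 0.0054]
```

View pics/w16.png

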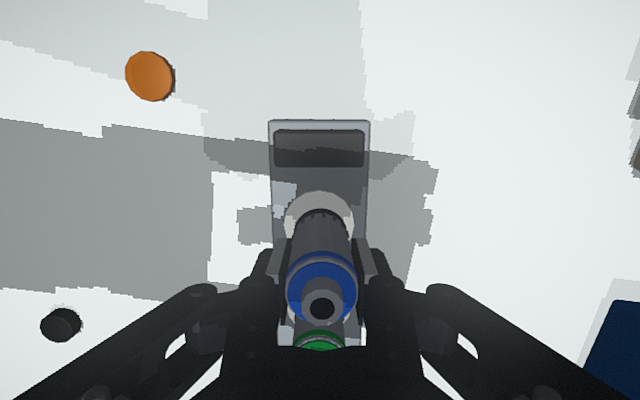

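>>> drive_tool --pt "0.005 -0.0011 0 0 0 0 -1" --pt "0.005 0 0 0 0 0 -1" --pt "0.003 0 0 0 0 0 -1" --pt "0.001 0 0 0 0 0 -1" --pt "0.0005 0 0 0 0 0 -1" --pt "0 0 0 0 0 0 -1" --pt "0 0 0 0 0 0 -1"

```text
time_s: 36.17
eef_pos: [0.5994, 0.113, 0.0558]
eef_rot: [0.533, 0.464, 0.533, -0.464]
wrist_force: [-0.1, 0.2, -2.5]
opening: 0.331
```

>>> drive_tool --pt "0.0005 0 0 0 0 0 -1" --pt "0 0 0 0 0 0 -1"

```text
time_s: 36.42
eef_pos: [0.5995, 0.113, 0.0553]
eef_rot: [0.533, 0.465, 0.533, -0.464]
wrist_force: [0.1, 0.4, -0.1]
opening: 0.335
```

>>> drive_tool --pt "0.0005 0 0 0 0 0 -1" --pt "0 0 0 0 0 0 -1"

```text
time_s: 36.67
eef_pos: [0.5995, 0.113, 0.0552]
eef_rot: [0.533, 0.464, 0.533, -0.464]
wrist_force: [-2.8, -0.1, 5.2]
opening: 0.341
```

>>> drive_tool --pt "-0.0003 0 0 0 0 0 -0.33" --pt "0 0 0 0 0 0 -0.25" --pt "0 0 0 0 0 0 -0.1" --pt "0 0 0 0 0 0 0.1" --pt "0 0 0 0 0 0 0.4" --pt "0 0 0 0 0 0 0.8" --pt "-0.005 0 0 0 0 0 1" --pt "-0.03 0 0 0 0 0 1" --pt "-0.05 0 0 0 0 0 1" --pt "-0.06 0 0 0 0 0 1"

```text
time_s: 37.92
eef_pos: [0.5984, 0.113, 0.2006]
eef_rot: [0.533, 0.464, 0.534, -0.465]
wrist_force: [0.9, -0.2, 0.3]
opening: 0.997
```

>>> drive_tool --pt "0 0 0 0 0 0 1" --pt "0 0 0 0 0 0 1" --pt "0 0 0 0 0 0 1"

```text
time_s: 38.3
eef_pos: [0.5981, 0.113, 0.198]
eef_rot: [0.532, 0.464, 0.534, -0.465]
wrist_force: [-0.4, -1.1, 0.8]
opening: 1.0
```

```bash
python3 - <<'E'
from h import *
from bench import ctrl,camera
o=ctrl.get_obs();to(o,[.6,.113,.2])
c=camera("wrist");wobj(c,o,["blue","green","yellow","red"],extra=.017,amin=150)
a=c["img"];b=camera("scene")["img"]
cv2.imwrite("pics/w17.png",a[:,:,::-1]);cv2.imwrite("pics/s17.png",cv2.resize(b[170:290,220:440],None,fx=3.5,fy=3.5)[:,:,::-1])
E
```

```text
t 38.3 tcp [0.5981 0.113  0.198 ] turn [-0.03 -0.03  0.19] shift_now [-0.002   0.0018  0.0002] shift_after_turn [-0.002   0.0019  0.0002] F [-0.4 -1.1  0.8] op 1.0
blue [307, 179, 32, 32, 476] cen [0.5992 0.1139 0.077 ] circ [0.5992 0.1128 0.077 ] 16.2
   depth-ring centre [0.5992 0.1132 0.079 ] ext [0.0259 0.0267 0.0037]
blue [520, 236, 106, 81, 3574] cen [0.8239 0.0694 0.077 ] circ [0.8318 0.0595 0.077 ] 58.6
   depth-ring centre [0.8596 0.0435 0.0515] ext [0.0838 0.0737 0.0079]
green [309, 240, 29, 27, 272] cen [0.6078 0.0571 0.065 ] circ [0.6081 0.0543 0.065 ] 14.2
   depth-ring centre [0.608  0.0552 0.0669] ext [0.0257 0.0262 0.0037]
yellow [310, 290, 28, 22, 263] cen [ 6.16e-01 -3.00e-04  5.30e-02] circ [ 0.6167 -0.0033  0.053 ] 13.7
   depth-ring centre [ 0.6165 -0.0019  0.056 ] ext [0.027  0.0253 0.0056]
red [310, 333, 26, 17, 210] cen [ 0.6235 -0.0573  0.043 ] circ [ 0.6241 -0.0618  0.043 ] 12.6
   depth-ring centre [ 0.6238 -0.0579  0.045 ] ext [0.0269 0.0229 0.0051]
```

View pics/w17.png

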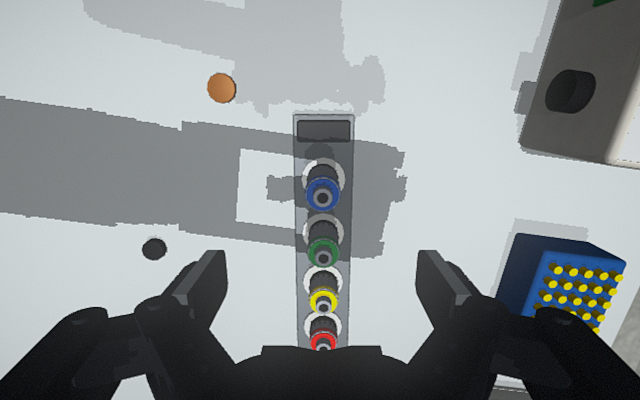

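View pics/s17.png

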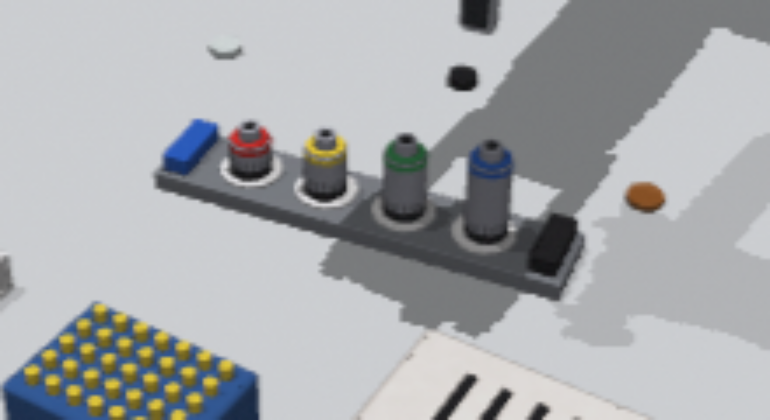

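All four objectives stand upright, centred on their pads to about 1 mm. The gripper is clear above them.

```bash
python3 -c "
from bench import hand_in
print(hand_in())"
```

```text
the job is handed in; nothing more can be done
None
```

The four objectives stand upright on the strip, in height order from the blue block: red, yellow, green, then blue next to the black block. I handed the job in at about 38 s of the 112 s allowed.

- **Placing:** I lowered each objective until the wrist sensed light contact (about 5–10 N), then released it and backed off straight up.
- **Last checks:** The final scene picture shows all four upright, each within its white pad, and the gripper open and clear above them. Each objective measured within about 1 mm of its pad centre. The red and yellow readings come from right after they were placed. In the final wrist view they sat at the image edge, partly hidden by the gripper, and the estimates there scattered by up to 2–3 mm.
- **Disagreements:** One measurement of red, taken while the arm was still settling, was about 6 mm off. I discarded it after the later top and wrist views agreed with the pad to within about 1 mm.

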